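# Put two reagents back in the dry box and seal it

## Task

Put the sample pot and the smallest amber bottle back upright in the open dry box, one on each side of the white desiccant cassette. Then bring the clear lid over and lower it under control onto its springy seal without letting it drop, and lock it: press it down and, while pressing, turn the wing knob a quarter turn clockwise, forcing neither the lid onto the rim nor the latch, so that the lid stays down when you let go. Leave the big bottle, the flask and the beaker where they stand.

Things in the scene. Friction and masses are not known exactly. Their poses are not given: they have to be found in the camera images.
- dry_box: Grey open dry box fixed to the worktop, outside 160 deep (x) x 250 wide (y) x 112 mm high, walls and floor 6 mm. Origin: centre of its underside; x from its front to its hinge side, y to its left, z up. A white desiccant cassette (90 x 54 mm, 60 tall, x = -69 to +21 mm) is fixed on the floor in the middle; on each side is a bay 92 mm wide, 148 deep.
- bay_left (a point): Centre of the left bay, on the inner floor (6 mm above the underside). Axes as the box.
- bay_right (a point): Centre of the right bay, on the inner floor (6 mm above the underside). Axes as the box.
- front_rim: Steel-edged front rim of the box, 250 mm long; the hard stop of the lid. Its origin is at the centre of the box in plan, at the height of the rim's top, 112 mm above the box's underside.
- latch_bracket: Steel bracket of the latch on the inside of the front wall, with the keeper, a ledge 60 mm wide that sticks out 16 mm into the box, 6 to 14 mm below the rim, set a little higher or lower on slotted screws. Origin at the centre of the box in plan, at the height of the rim.
- lid (a joint): Angle of the clear lid (rad): 1.5 to 1.66 = open, about upright; 0 = flat on the hard rim. The springy black seal on the front rim stands 14 mm proud: the lid by itself rests on it at about 0.07; locked it stays at 0.018 to 0.042. Hinge friction holds the lid only near upright; lower down it falls.
- lid_hinge (a point): Middle of the hinge line: 86 mm behind the box's centre, 84 mm above its underside (28 mm below the rim). Turns with the lid: x along the lid from front edge to hinge, y the hinge axis, z the lid's outer normal. The lid is a 5 mm clear plate in a thin aluminium frame, 256 wide, front edge 166 mm from the hinge, with an 18 mm skirt; its underside lies 28 mm outward of the hinge line.
- lid_bar (a point): Middle of the steel bar handle on the lid's free edge: a round bar 12 mm thick and about 100 mm long, parallel to the hinge, at x = -208, z = +26 mm in the frame of lid_hinge, with a 32 mm gap between bar and lid edge.
- lid_knob (a joint): Angle of the wing knob (rad): 0 = open, 1.57 = locked, clockwise from above; starts at 0 to 0.2. From 0.4 on its pawl must pass beneath a steel keeper inside the front wall, possible only while the lid is pressed below 0.018 to 0.042, as the keeper happens to be set: 6 to 13 N on the knob, more if a stiff grip keeps it from tilting and shifting with the lid. At about 16 N the lid meets the rim.
- knob_grip (a point): Grip point on the axis of the black wing knob, 31 mm above the lid's outer face, 124 mm in front of the hinge line. Wing 56 mm long, 13 thick, from 9 to 40 mm above the lid; below it a collar of 34 mm diameter, 10 mm high. Turns with the knob: x along the wing (at 0 the wing points from the lid's front to its hinge), z the lid's outer normal.
- sample_pot: White sample pot with a teal screw cap, 55 mm diameter, 88 mm tall, loose, upright. Origin at the centre of its underside.
- small_bottle: The smallest amber bottle, black cap, 52 mm diameter up to the shoulder at about 70 mm, 101 mm tall, loose, upright. Origin at the centre of its underside.
- big_bottle: Bystander: a big amber bottle, 72 mm diameter, 161 mm tall. Origin at the centre of its underside.
- flask: Bystander: a small conical glass flask, 71 mm diameter, 101 mm tall. Origin at the centre of its underside.
- beaker: Bystander: a glass beaker, 65 mm diameter, 75 mm tall. Origin at the centre of its underside.
There are look-alikes about, which are no part of the job. What is shaped like the sample_pot but blue is not meant.

How it is judged (in metres and radians):
On the way, in this order (a step that is already met when the one before it is completed fails the run):
1. pot and bottle stand in the box, one on each side of the cassette (angle between each of sample_pot, small_bottle's own z axis and vertical below 0.15 rad and ((x of sample_pot in the frame of dry_box between -0.05 and 0.05 m and y of sample_pot in the frame of dry_box between 0.045 and 0.105 m and z of sample_pot in the frame of dry_box between 0 and 0.014 m and x of small_bottle in the frame of dry_box between -0.05 and 0.05 m and y of small_bottle in the frame of dry_box between -0.105 and -0.045 m and z of small_bottle in the frame of dry_box between 0 and 0.014 m) or (x of sample_pot in the frame of dry_box between -0.05 and 0.05 m and y of sample_pot in the frame of dry_box between -0.105 and -0.045 m and z of sample_pot in the frame of dry_box between 0 and 0.014 m and x of small_bottle in the frame of dry_box between -0.05 and 0.05 m and y of small_bottle in the frame of dry_box between 0.045 and 0.105 m and z of small_bottle in the frame of dry_box between 0 and 0.014 m))), for 0.2 s.
2. the lid has been lowered onto its seal (value of joint lid below 0.1 rad), for 0.2 s.
At the end, for the whole second after the job is handed in: Pot and bottle stand upright (within 0.15 rad) and at rest on the floor of the dry box, one on each side of the cassette; the lid is held down (angle under 0.047 rad) by the latch, whose knob is turned past 1.1 rad (all of step 1 and value of joint lid below 0.047 rad and value of joint lid_knob above 1.1 rad and linear speed of each of sample_pot, small_bottle below 0.02 m/s); the robot touches nothing.
It fails at once if the lid drops: it closes faster than 2.5 rad/s (velocity of joint lid below -2.5 rad/s).
It fails at once if the lid is rammed onto the front rim with more than 30 N (contact force between front_rim and anything else above 30 N).
It fails at once if the latch is forced: its pawl is driven against the keeper with more than 45 N (contact force between latch_bracket and anything else above 45 N).
It fails at once if the pot or the bottle is tipped over (angle between any of sample_pot, small_bottle's own z axis and vertical above 0.7 rad).
It fails at once if a bystander is moved more than 3 cm (distance of any of big_bottle, flask, beaker from where it was at the start of the episode above 0.03 m).
It also fails if it takes over 72 s, if anything falls off the work surface, if the arm or the gripper's body presses on something with over 40 N, if the wrist force passes 120 N, or if a joint passes its speed limit or range.

## Robot

A 6-joint arm with a two-finger parallel gripper is mounted at the origin on the work surface; the furniture and walls round the work are solid. World frame = base frame: x ahead of the robot, y to its left, z up, the work surface at z = 0. Lengths are in mm, angles in degrees, forces in N, time in s.
With the tool pointing down it reaches from about 250 to 725 mm from the base axis. Payload 4 kg.
Tool frame: the origin (TCP) lies at the very end of the fingers, on their centre line; the grasp point (between the pads) lies 19 mm behind it (ctrl.grasp_offset is the distance from the TCP to the grasp point, in mm); z points along the fingers, y is the line along which they close (so a half turn about z gives the same grasp; the last joint's range is limited). The gripper opens to 85 mm and grips with 20 to 120 N. Pads are 22 mm wide; open, the fingers measure 114 mm over their backs; the gripper's body (76 mm by 85 mm) begins 54 mm behind the grasp point. The pads swing forward as they close: fully open they stand 13 mm farther back than shut.
Start: joints at [74.141, 13.785, 0.286, 76.501, 0, 90], TCP at [136.638, 480.967, 231.306] pointing down, gripper open.
Joint ranges: [-155.79, 155.79], [-60.16, 107.12], [-62.33, 73.08], [-114, 123.19], [-81.49, 82.49], [-180, 180]. Speed limits (degrees/s): [159.86, 159.86, 180, 180, 180, 180].

## Interface

Orientations are given as [roll, pitch, yaw] about the fixed x, y, z axes, in that order (R = Rz(yaw) Ry(pitch) Rx(roll)).
In Python, from station import readout, get_image, ticket, ctrl gives the robot as it stands. The module is installed in compiled form; this text tells all that it offers.
- The arm moves only by the tool play_rows, never from a script. Its argument "rows" is a list that holds one entry, the list of rows, each a list of 7 numbers: the shift along the tool's x, y, z as a fraction of full scale, then the turn, a rotation vector about the tool's x, y, z as a fraction of full scale, then the opening, from 0 (shut) to 1 (fully open). A call has 1 to 8 rows; each row shifts and turns the commanded pose from where the row before left it, along the tool's axes as they then stand; what a row does not reach is not made up. Full scale, the value 1, is 0.05 m for a shift and 10 degrees for a turn. A row lasts 1/8 s, in which the tool goes at most 62.5 mm and 10.7 degrees, less where a joint would pass 70% of its speed; a pose out of reach is approached as far as the arm can. A call with a number of a shift or a turn outside -1 to 1 is refused whole. A call with a gripper value outside its range is refused whole. The fingers move at their own pace and stop on an object; "force" is the grip in N (left out, the last holds). Time passes only in rows, so rows that do not move let the fingers close. It gives the time, the measured TCP pose, the force, the opening and the grip force at its end, in the units of the state.
- readout.state(): the state, without advancing time (a new reading comes with each control period).
- get_image(name): name is "side" or "top" or "wrist"; returns a dict with "color" (480x640x3 uint8, blue, green, red), "fovy" (degrees; the focal length in pixels is half the picture's height over the tangent of half this angle, whatever the lens; pixels are square), "cx", "cy" (the principal point, pixels), "world_to_cam" (4x4, takes a point from world to camera coordinates). Camera axes: x right, y up, looking along -z (the intrinsics and any distortion apply to the point x, -y, -z); pixel columns grow to the right and rows downward; lengths in mm; the calibration is good to about 2 mm. A picture is of the moment at which its call begins. There is no depth.
- ticket.finish_job(): hands the job in; it is judged then, once.
The state is a dict: "time_s": time; "joint_positions": joint angles; "joint_vel": joint speeds; "effort": joint torques, N m; "eef_pos": TCP position; "eef_rot": TCP orientation; "contact_force": force on the tool from outside, world axes, zero at the start; "torque": the same for the moment, N m; "grip_width": finger opening in mm; "grip_force": force on a finger pad.
Only numpy, scipy, OpenCV 4.12 (cv2) and the standard library are available. Lean on these libraries where they do the work, as an engineer would, in place of code of your own. Each camera call takes 0.05 s, during which the arm holds its last target. There are 200 camera calls.

## Working session

There is one attempt and no reset: what is moved stays moved. The work goes in short steps, Python scripts to look and compute and a tool call to move; the robot and the scene stay as the last step left them, time stands still between calls to the robot, and variables do not carry over. Pictures are saved under pics/ and viewed, at most 10 in all, crops included, and the job is handed in when it is done.

Besides the shell and the picture viewer there is one more tool, called after ">>>" as name(argument=value, ...) on one line, values as JSON. play_rows: Moves the arm, as the interface text tells. Shift numbers are shares of 0.05 m and turn numbers shares of 10 degrees, none past 1 either way. Its arguments: {"type":"object","properties":{"rows":{"type":"array","items":{"type":"array","items":{"type":"array","items":{"type":"number"}}}},"force":{"type":"number"}},"required":["rows"]}

```bash
mkdir -p pics; ls; cat > h.py <<'E'
import numpy as np, cv2
from station import readout, get_image, ticket, ctrl
def snap(n,f):
    d=get_image(n); cv2.imwrite(f'pics/{f}.png',d['color']); np.savez(f'pics/{f}.npz',**{k:d[k] for k in d if k!='color'}); return d
def ray(d,u,v):
    f=240/np.tan(np.radians(float(d['fovy']))/2); M=np.array(d['world_to_cam']);R=M[:3,:3];t=M[:3,3]
    c=-R.T@t; r=R.T@np.array([(u-d['cx'])/f,-(v-d['cy'])/f,-1]); return c,r
def atz(d,u,v,z):
    c,r=ray(d,u,v); return c+r*(z-c[2])/r[2]
def proj(d,p):
    f=240/np.tan(np.radians(float(d['fovy']))/2); M=np.array(d['world_to_cam'])
    q=M[:3,:3]@np.array(p)+M[:3,3]; return d['cx']+f*q[0]/-q[2], d['cy']-f*q[1]/-q[2]
E
python3 - <<'E'
from h import *
print(readout.state())
a=snap('top','t0');b=snap('side','s0')
for d in(a,b): print({k:d[k] for k in d if k!='color'})
E
```

```text
pics
{'time_s': 0.0, 'joint_positions': array([7.41405170e+01, 1.38315253e+01, 2.12525784e-01, 7.65016250e+01,
       1.32328599e-04, 8.99996064e+01]), 'joint_vel': array([ 0.07739493,  0.09850008,  0.04680107,  0.00200862,  0.07459033,
       -0.12137193]), 'effort': array([ 9.22950894e-04, -3.72310495e+01,  2.52413124e+01,  1.68946775e-02,
        5.19759340e-06,  6.77568295e-06]), 'eef_pos': array([136.46345841, 480.35021485, 230.41091664]), 'eef_rot': array([-1.79879375e+02, -1.33156884e-04,  1.64140910e+02]), 'contact_force': array([-1.47908706,  0.09538758, -0.27062163]), 'torque': array([ 0.00584491, -0.0805362 , -0.04244777]), 'grip_force': 0.0, 'grip_width': 85.66259157404345}
{'fovy': 54.13184464863449, 'cx': 325.0241764126256, 'cy': 237.43198907547784, 'world_to_cam': array([[ 2.87934907e-02, -9.99572821e-01,  5.01102734e-03,
        -7.60744632e+00],
       [ 9.88318453e-01,  2.92191477e-02,  1.49575657e-01,
        -5.70460552e+02],
       [-1.49658180e-01,  6.45685483e-04,  9.88737585e-01,
        -1.15653894e+03],
       [ 0.00000000e+00,  0.00000000e+00,  0.00000000e+00,
         1.00000000e+00]])}
{'fovy': 44.186981296889606, 'cx': 316.0130672781578, 'cy': 246.46977699138998, 'world_to_cam': array([[-9.76073016e-01, -2.16702489e-01, -1.79304157e-02,
         5.80718640e+02],
       [ 1.23149389e-01, -6.18879434e-01,  7.75772179e-01,
        -1.55661469e+02],
       [-1.79208527e-01,  7.55002170e-01,  6.30758295e-01,
        -1.47056457e+03],
       [ 0.00000000e+00,  0.00000000e+00,  0.00000000e+00,
         1.00000000e+00]])}
```

View pics/t0.png

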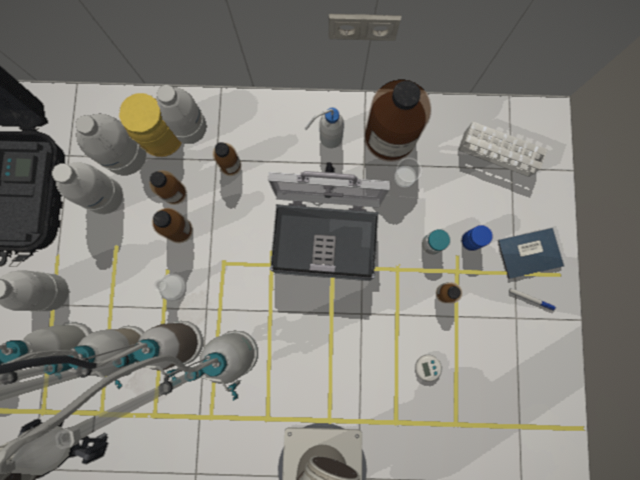

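View pics/s0.png

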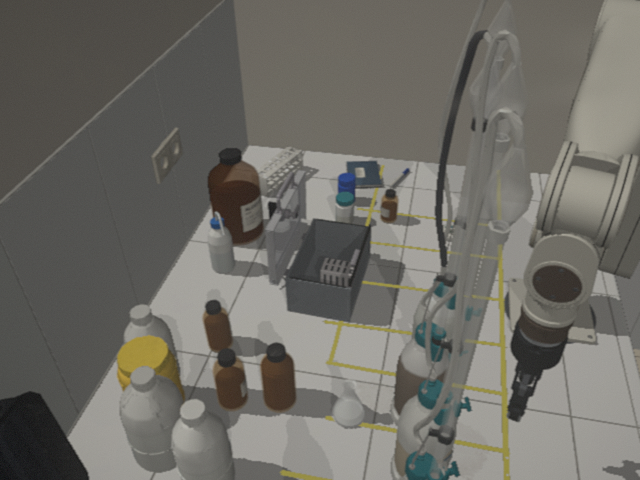

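The top view shows the box at about (325,240) with its lid open. The teal-capped pot is at (437,241), next to a blue look-alike at (478,238). The small amber bottle is at (449,293), the beaker at (405,175) and the flask at (172,287). Wash bottles with hoses stand at the lower left, near the arm. In the side view the pot is at (344,207) and the bottle at (389,207).

```bash
python3 - <<'E'
from h import *
a=cv2.imread('pics/t0.png');b=cv2.imread('pics/s0.png')
x=cv2.resize(a[160:310,260:460],(800,600),interpolation=cv2.INTER_CUBIC);cv2.imwrite('pics/c1.png',x)
x=cv2.resize(b[155:335,250:450],(800,600)[:1]+(720,),interpolation=cv2.INTER_CUBIC)
x=cv2.resize(b[165:315,240:440],(800,600),interpolation=cv2.INTER_CUBIC);cv2.imwrite('pics/c2.png',x)
E
```

```text
(no output)
```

View pics/c1.png

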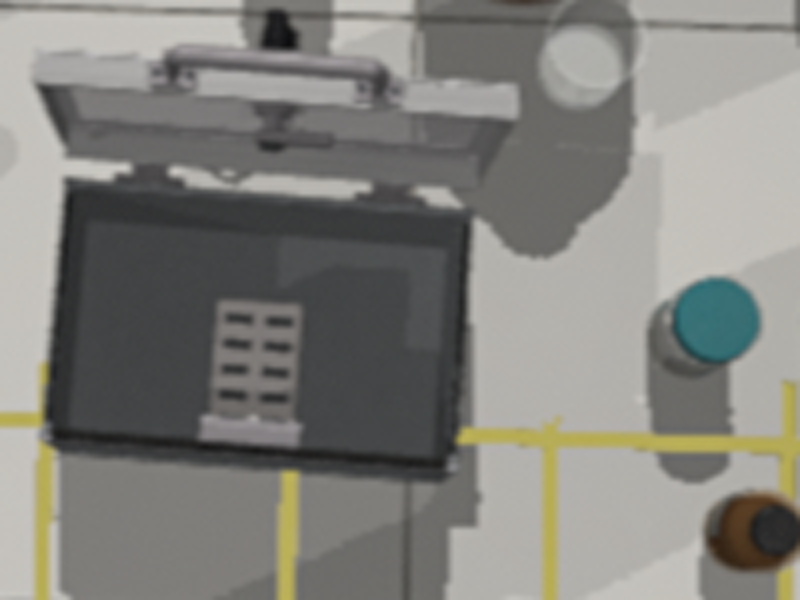

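View pics/c2.png

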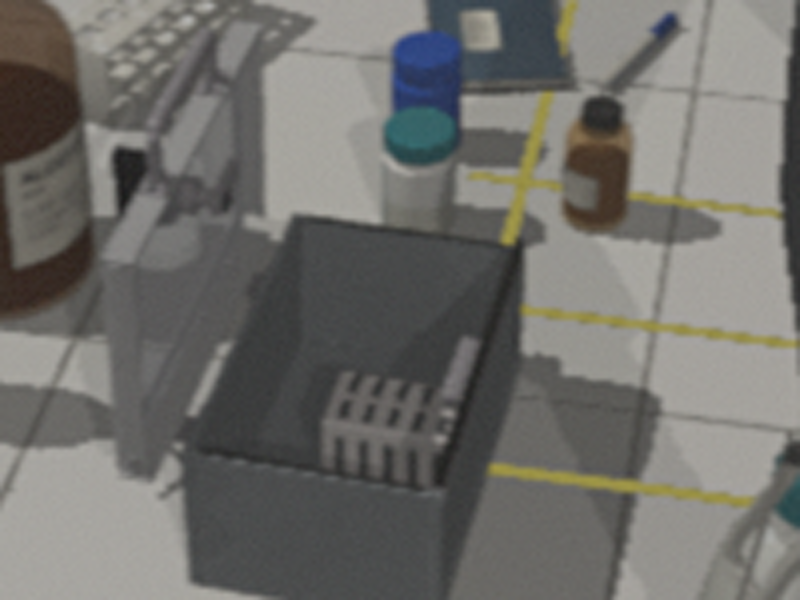

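Top crop: the rim corners in full-image pixels are back-left (277,205.5), back-right (377,212.5), front-right (372.5,278) and front-left (272,270). The pot cap centre is at (439,240), and the bottle cap is at (453.8,292). Side crop: the pot cap top is at (344.5,196) and the bottle cap top at (390.5,190.5).

```bash
python3 - <<'E'
from h import *
a=np.load('pics/t0.npz');b=np.load('pics/s0.npz')
np.set_printoptions(precision=1,suppress=True)
C=[atz(a,*p,z) for p,z in [((277,205.5),112),((377,212.5),112),((372.5,278),112),((272,270),112)]]
for c in C: print(c)
m=sum(C)/4
print('ctr',m,'w',np.linalg.norm(C[0]-C[1]),np.linalg.norm(C[2]-C[3]),np.linalg.norm(C[0]-C[3]),np.linalg.norm(C[1]-C[2]))
d=C[0]-C[1]+C[3]-C[2];print('yaw',np.degrees(np.arctan2(-d[0],d[1])))
def tri(p,q):
    A=[];B=[]
    rs=[ray(a,*p),ray(b,*q)];M=0;v=0
    for c,r in rs:
        r=r/np.linalg.norm(r);P=np.eye(3)-np.outer(r,r);M=M+P;v=v+P@c
    x=np.linalg.solve(M,v);return x
print('pot',atz(a,439,240,88),atz(b,345,196,88),tri((439,240),(345,196)))
print('bot',atz(a,453.8,292,101),atz(b,390.5,191,101),tri((453.8,292),(390.5,191)))
print('blue top',atz(a,480,236,88))
print('beaker',atz(a,405,175,75),'flask',atz(a,172,287,50))
print('cams',ray(a,0,0)[0],ray(b,0,0)[0])
# bottles with hoses: top teal caps; side caps
for z in (0,150,250): print(z,atz(a,213,365,z),atz(b,440,287,z), atz(b,480,180,z))
print('knobtip',tri((328,165),(276,208)))
print('bar ends',tri((302.5,174),(279,200)),tri((355,177),(294,177)))
for z in(290,292):print(atz(a,303,174,z),atz(a,355,178,z))
E
```

```text
[634.9 127.9 112. ]
[ 624.9 -115.2  112. ]
[ 465.9 -106.4  112. ]
[477.9 132.9 112. ]
ctr [550.9   9.8 112. ] w 243.32511338219683 239.6421068399541 157.08056433232588 159.1899445222637
yaw -2.6252797844822218
pot [ 565.5 -271.1   88. ] [ 566.  -265.4   88. ] [ 566.7 -272.3   83.2]
bot [ 438.9 -302.4  101. ] [ 438.3 -296.8  101. ] [ 439.  -303.6   96.5]
blue top [ 578.5 -372.2   88. ]
beaker [ 731.8 -189.2   75. ] flask [433.1 387.   50. ]
cams [ 390.9    9.8 1228.9] [ 322.5 1139.8 1058.7]
0 [241.1 283.9   0. ] [270.2 -27.2   0. ] [ 172.5 -567.8    0. ]
150 [259.4 250.4 150. ] [277.6 138.1 150. ] [ 193.8 -325.9  150. ]
250 [271.6 228.1 250. ] [282.6 248.3 250. ] [ 207.9 -164.6  250. ]
knobtip [698.2   6.5 220. ]
bar ends [665.3  59.8 281.6] [660.4 -50.1 277.2]
[664.   58.4 290. ] [658.8 -49.  290. ]
[663.4  58.3 292. ] [658.2 -48.9 292. ]
```

```bash
python3 - <<'E'
from h import *
a=cv2.imread('pics/t0.png');b=cv2.imread('pics/s0.png')
y=cv2.resize(b[0:480,380:600],(275,600),interpolation=cv2.INTER_CUBIC)
x=cv2.resize(a[260:480,0:330],(525,350),interpolation=cv2.INTER_CUBIC)
X=np.zeros((600,800,3),np.uint8);X[:,:275]=y;X[:350,275:]=x
w=snap('wrist','w0');X[360:600,280:600]=cv2.resize(w['color'],(320,240))
cv2.imwrite('pics/c3.png',X)
E
```

```text
(no output)
```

View pics/c3.png

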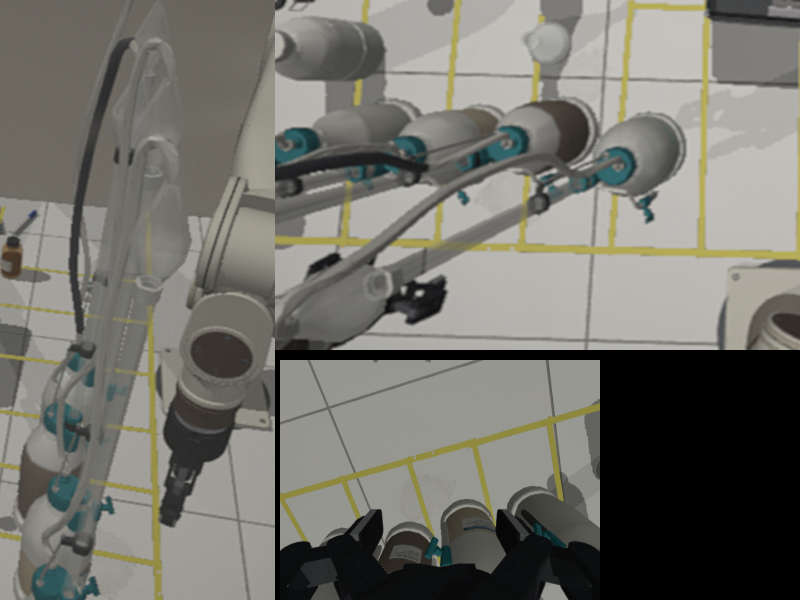

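```bash
python3 - <<'E'
from h import *
a=np.load('pics/t0.npz');b=np.load('pics/s0.npz')
np.set_printoptions(precision=1,suppress=True)
g=lambda x,y:((x-275)*330/525,260+y*220/350)
s=lambda x,y:(380+x*.8,y*.8)
print('nadir',proj(a,[390.9,9.8,0]))
print('base1',[atz(a,*g(*p),0) for p in [(685,145),(645,160),(665,185),(625,112)]])
for n,p in [('cap1',(617,165)),('cap2',(507,142)),('cap3',(410,150)),('valve1',(648,208)),('clip1',(540,200)),('tube end',(380,285))]:
  print(n,g(*p),[atz(a,*g(*p),z) for z in (180,240,400,600,800)])
for n,p in [('capA',(82,365)),('capB',(65,425)),('capC',(72,495)),('capD',(60,580)),('tubeend',(148,285)),('bagtop',(155,20))]:
  print(n,s(*p),[atz(b,*s(*p),z) for z in (180,240,400,600,800)])
E
```

```text
nadir (np.float64(322.64761865397634), np.float64(308.498324209173))
base1 [array([278.6, 172.2,   0. ]), array([253.4, 234.9,   0. ]), array([215.7, 200.9,   0. ]), array([327.8, 271.5,   0. ])]
cap1 (214.97142857142856, 363.7142857142857) [array([265.9, 239.6, 180. ]), array([273. , 226.5, 240. ]), array([292.1, 191.4, 400. ]), array([316. , 147.6, 600. ]), array([339.8, 103.8, 800. ])]
cap2 (145.82857142857142, 349.25714285714287) [array([292.2, 391.8, 180. ]), array([297.8, 370. , 240. ]), array([312.9, 311.7, 400. ]), array([331.7, 238.8, 600. ]), array([350.5, 166. , 800. ])]
cap3 (84.85714285714286, 354.2857142857143) [array([277.8, 523. , 180. ]), array([284.3, 493.6, 240. ]), array([301.5, 415.3, 400. ]), array([323.1, 317.5, 600. ]), array([344.7, 219.6, 800. ])]
valve1 (234.45714285714286, 390.74285714285713) [array([210.7, 194.2, 180. ]), array([221. , 183.6, 240. ]), array([248.5, 155.5, 400. ]), array([282.8, 120.4, 600. ]), array([317.2,  85.2, 800. ])]
clip1 (166.57142857142858, 385.7142857142857) [array([217. , 340.7, 180. ]), array([226.9, 321.8, 240. ]), array([253
[... 613 characters left out ...]
(437.6, 396.0) [array([266.7, 459.5, 180. ]), array([270.5, 506. , 240. ]), array([280.7, 629.8, 400. ]), array([293.4, 784.7, 600. ]), array([306.1, 939.5, 800. ])]
capD (428.0, 464.0) [array([273.7, 596.7, 180. ]), array([277.1, 633.8, 240. ]), array([285.9, 732.6, 400. ]), array([297. , 856.3, 600. ]), array([308.1, 979.9, 800. ])]
tubeend (498.4, 228.0) [array([153. , -67.9, 180. ]), array([164.5,  14.5, 240. ]), array([195.4, 234.4, 400. ]), array([234. , 509.3, 600. ]), array([272.6, 784.2, 800. ])]
bagtop (504.0, 16.0) [array([  103.8, -1662.1,   180. ]), array([  118.7, -1470.8,   240. ]), array([ 158.5, -960.6,  400. ]), array([ 208.3, -322.9,  600. ]), array([258.1, 314.8, 800. ])]
```

Tall tube columns stand at x of about 270, y of about 230 to 630. I'll retract inside them and then swing round.

>>> play_rows(rows=[[[0,-0.8,-0.5,0,0,0,0.2],[0,-1,-0.4,0,0,0,0.2],[0,-1,-0.3,0,0,0,0.2],[0,-1,-0.2,0,0,0,0.2],[0,-1,0,0,0,0,0.2],[0,-0.3,0,0,0,0,0.2],[0,0,0,0,0,0,0.2]]])

```text
time_s: 1.02
eef_pos: [67.0, 235.7, 301.5]
eef_rot: [179.9, 0.0, 164.1]
contact_force: [-0.6, -0.5, -0.2]
grip_width: 16.9
grip_force: 0.0
```

```bash
cat >> h.py <<'E'
from scipy.spatial.transform import Rotation as Ro
np.set_printoptions(precision=1,suppress=True)
def rows(p,yaw,n,p0=None,yaw0=None):
    s=readout.state(); p0=s['eef_pos'] if p0 is None else np.array(p0,float)
    yaw0=s['eef_rot'][2] if yaw0 is None else yaw0
    R0=Ro.from_euler('xyz',[180,0,yaw0],degrees=True);dy=((yaw-yaw0+180)%360-180)/n; d=(np.array(p)-p0)/n; out=[]
    for i in range(n):
        R=Ro.from_euler('z',dy*i,degrees=True)*R0
        out.append(list(np.round(R.inv().apply(d)/50,3))+[0,0,round(-dy/10,3)])
    print('\n'.join(str([float(v) for v in r]) for r in out))
def st():
    s=readout.state();print(round(s['time_s'],2),*[np.round(s[k],1) for k in('eef_pos','eef_rot','joint_positions','contact_force','grip_width','grip_force')])
E
python3 - <<'E'
from h import *
st()
E
```

```text
1.02 [ 67.  235.7 301.5] [179.9   0.  164.1] [ 74.1 -17.4 -19.3  88.   -0.   90. ] [-0.6 -0.5 -0.2] 16.9 0.0
```

>>> play_rows(rows=[[[-0.85,-0.1,0,0,0,1,0.2],[-0.85,-0.08,0,0,0,1,0.2],[-0.85,-0.08,0,0,0,1,0.2],[-0.85,-0.08,0,0,0,1,0.2],[-0.85,-0.08,0,0,0,1,0.2],[-0.85,-0.08,0,0,0,1,0.2],[-0.85,-0.08,0,0,0,1,0.2],[-0.85,-0.08,0,0,0,1,1]]])

```text
time_s: 2.02
eef_pos: [243.5, -28.6, 301.1]
eef_rot: [-180.0, -0.0, 83.8]
contact_force: [1.1, 0.0, 0.5]
grip_width: 34.4
grip_force: 0.0
```

```bash
python3 - <<'E'
from h import *
st()
rows([566,-269,200],87.4,8)
E
```

```text
2.02 [243.5 -28.6 301.1] [-180.    -0.    83.8] [ -6.7 -17.2 -19.3  88.    0.   89.5] [1.1 0.  0.5] 34.4 0.0
[-0.511, 0.866, 0.253, 0.0, 0.0, -0.045]
[-0.517, 0.862, 0.253, 0.0, 0.0, -0.045]
[-0.524, 0.858, 0.253, 0.0, 0.0, -0.045]
[-0.531, 0.854, 0.253, 0.0, 0.0, -0.045]
[-0.537, 0.85, 0.253, 0.0, 0.0, -0.045]
[-0.544, 0.846, 0.253, 0.0, 0.0, -0.045]
[-0.551, 0.841, 0.253, 0.0, 0.0, -0.045]
[-0.557, 0.837, 0.253, 0.0, 0.0, -0.045]
```

>>> play_rows(rows=[[[-0.51,0.87,0.25,0,0,-0.05,1],[-0.52,0.86,0.25,0,0,-0.05,1],[-0.52,0.86,0.25,0,0,-0.05,1],[-0.53,0.85,0.25,0,0,-0.05,1],[-0.54,0.85,0.25,0,0,-0.05,1],[-0.54,0.85,0.25,0,0,-0.05,1],[-0.55,0.84,0.25,0,0,-0.05,1],[-0.55,0.84,0.25,0,0,-0.05,1]]])

```text
time_s: 3.02
eef_pos: [569.0, -265.6, 198.5]
eef_rot: [-179.9, -0.0, 88.1]
contact_force: [0.1, -0.0, -0.4]
grip_width: 85.7
grip_force: 0.0
```

```bash
python3 - <<'E'
from h import *
d=snap('wrist','w1'); st()
for p in [(566,-269,88),(578.5,-370,88),(438.5,-300.5,101)]: print(proj(d,p))
a=snap('top','t1')
E
```

```text
3.08 [ 572.5 -268.6  192.8] [-179.8   -0.    88.1] [-25.1  30.2  18.9  78.8  -0.1  66.8] [ 4.8 -3.6 -3.8] 85.5 0.0
(np.float64(312.8721863349458), np.float64(241.22796861178057))
(np.float64(333.99886774747756), np.float64(367.86569550837686))
(np.float64(128.87245628310987), np.float64(296.19272448741043))
```

View pics/w1.png

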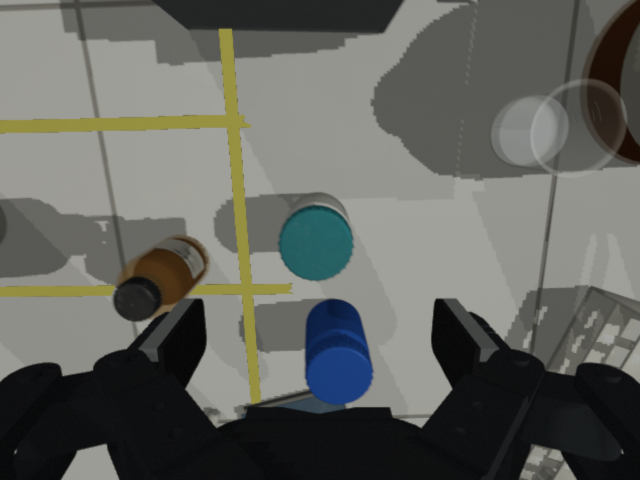

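The wrist picture shows the teal cap at (316,242), the bottle cap at (138,298) and the blue pot at (340,375). My estimates hold.

```bash
python3 - <<'E'
from h import *
d=np.load('pics/w1.npz')
print(atz(d,316,242,88),atz(d,138,298,101)); st()
rows([568,-269.5,41],87.4,4,yaw0=88.1)
E
```

```text
[ 568.2 -269.6   88. ] [ 444.6 -302.   101. ]
3.12 [ 569.5 -266.5  193.3] [-179.6   -0.1   88.1] [-25.1  30.   18.5  78.9  -0.   66.9] [-1.6  1.1 -1.4] 85.2 0.0
[-0.015, -0.007, 0.762, 0.0, 0.0, 0.017]
[-0.015, -0.007, 0.762, 0.0, 0.0, 0.017]
[-0.015, -0.007, 0.762, 0.0, 0.0, 0.017]
[-0.015, -0.007, 0.762, 0.0, 0.0, 0.017]
```

>>> play_rows(rows=[[[-0.02,-0.01,0.8,0,0,0.02,1],[-0.02,-0.01,0.8,0,0,0.02,1],[-0.02,-0.01,0.8,0,0,0.02,1],[-0.02,-0.01,0.6,0,0,0.02,1],[0,0,0,0,0,0,1],[0,0,0,0,0,0,0.3],[0,0,0,0,0,0,0.3],[0,0,0,0,0,0,0.3]]], force=40)

```text
time_s: 4.12
eef_pos: [566.1, -268.6, 53.4]
eef_rot: [179.8, 0.1, 87.3]
contact_force: [0.2, -0.0, 3.9]
grip_width: 53.0
grip_force: 42.5
```

```bash
python3 - <<'E'
from h import *
st()
E
```

```text
4.12 [ 566.1 -268.6   53.4] [179.8   0.1  87.3] [-25.4  34.7   4.9  59.9  -0.   67.3] [ 0.2 -0.   3.9] 53.0 42.5
```

```bash
python3 - <<'E'
from h import *
rows([545,-240,203],87.4,4)
print()
rows([550,83,203],87.4,8,[545,-240,203],87.4)
E
```

```text
[0.138, -0.112, -0.748, 0.0, 0.0, -0.001]
[0.138, -0.112, -0.748, 0.0, 0.0, -0.001]
[0.138, -0.112, -0.748, 0.0, 0.0, -0.001]
[0.138, -0.112, -0.748, 0.0, 0.0, -0.001]

[0.807, -0.024, -0.0, 0.0, 0.0, -0.0]
[0.807, -0.024, -0.0, 0.0, 0.0, -0.0]
[0.807, -0.024, -0.0, 0.0, 0.0, -0.0]
[0.807, -0.024, -0.0, 0.0, 0.0, -0.0]
[0.807, -0.024, -0.0, 0.0, 0.0, -0.0]
[0.807, -0.024, -0.0, 0.0, 0.0, -0.0]
[0.807, -0.024, -0.0, 0.0, 0.0, -0.0]
[0.807, -0.024, -0.0, 0.0, 0.0, -0.0]
```

>>> play_rows(rows=[[[0,0,-0.8,0,0,0,0.3],[0.1,-0.1,-0.8,0,0,0,0.3],[0.2,-0.2,-0.8,0,0,0,0.3],[0.3,-0.15,-0.7,0,0,0,0.3],[0.6,0,0,0,0,0,0.3],[0.8,0,0,0,0,0,0.3],[0.8,0,0,0,0,0,0.3],[0.8,0,0,0,0,0,0.3]]])

```text
time_s: 5.12
eef_pos: [550.0, -85.8, 206.8]
eef_rot: [180.0, -0.0, 87.3]
contact_force: [-0.0, -0.1, -1.2]
grip_width: 52.9
grip_force: 42.7
```

```bash
python3 - <<'E'
from h import *
st()
rows([553,83,205],87.4,5)
E
```

```text
5.12 [550.  -85.8 206.8] [180.   -0.   87.3] [-8.9 20.8  6.4 75.5  0.  83.8] [-0.  -0.1 -1.2] 52.9 42.7
[0.675, -0.02, 0.007, 0.0, 0.0, -0.001]
[0.675, -0.019, 0.007, 0.0, 0.0, -0.001]
[0.675, -0.019, 0.007, 0.0, 0.0, -0.001]
[0.675, -0.019, 0.007, 0.0, 0.0, -0.001]
[0.675, -0.019, 0.007, 0.0, 0.0, -0.001]
```

>>> play_rows(rows=[[[0.7,-0.02,0,0,0,0,0.3],[0.7,-0.02,0,0,0,0,0.3],[0.7,-0.02,0,0,0,0,0.3],[0.7,-0.02,0,0,0,0,0.3],[0.4,-0.02,0,0,0,0,0.3],[0,0,0,0,0,0,0.3],[0,0,0,0,0,0,0.3]]])

```text
time_s: 6.0
eef_pos: [552.7, 72.2, 206.4]
eef_rot: [-180.0, 0.0, 87.3]
contact_force: [-1.0, 0.1, -2.2]
grip_width: 52.8
grip_force: 42.7
```

```bash
python3 - <<'E'
from h import *
d=snap('wrist','w2'); a=snap('top','t2'); st()
R=Ro.from_euler('z',-2.6,degrees=True)
for p in [(-80,-125),(-80,125),(80,125),(80,-125)]: 
    q=R.apply([*p,112])+[551,10,0]; print(np.round(proj(d,q)),np.round(proj(a,q)))
X=np.zeros((480,800,3),np.uint8);X[:,:440]=d['color'][:,100:540]; X[:360,440:]=cv2.resize(a['color'][160:310,250:400],(360,360)); cv2.imwrite('pics/c4.png',X)
E
```

```text
6.1 [552.7  71.8 206.3] [-180.     0.    87.2] [  7.4  21.    6.5  75.5  -0.  100.2] [-0.4 -0.3 -1.3] 52.5 42.7
[217. 473.] [375. 278.]
[187. 143.] [270. 270.]
[450. 143.] [276. 205.]
[421. 473.] [378. 212.]
```

View pics/c4.png

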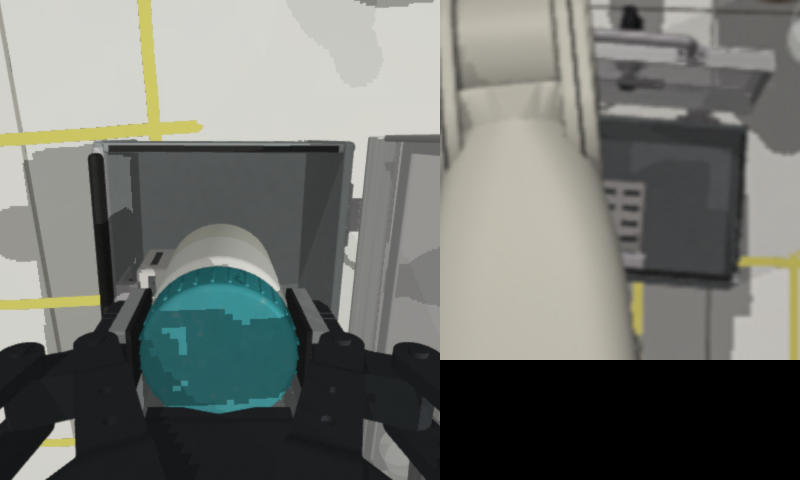

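The box's left rim corners appear at about (195,143) and (452,142), and I predicted (187,143) and (450,143), so the box pose is confirmed. Lowering the pot.

>>> play_rows(rows=[[[0.18,-0.01,0,0,0,0,0.3],[0,0,0.7,0,0,0,0.3],[0,0,0.7,0,0,0,0.3],[0,0,0.7,0,0,0,0.3],[0,0,0.5,0,0,0,0.3],[0,0,0.2,0,0,0,0.3],[0,0,0,0,0,0,0.3],[0,0,0,0,0,0,0.3]]])

```text
time_s: 7.1
eef_pos: [553.8, 82.2, 67.6]
eef_rot: [179.9, -0.0, 87.3]
contact_force: [0.2, -0.3, -1.1]
grip_width: 52.7
grip_force: 42.7
```

>>> play_rows(rows=[[[0,0,0.08,0,0,0,0.3],[0,0,0.07,0,0,0,0.3],[0,0,0,0,0,0,0.3]]])

```text
time_s: 7.48
eef_pos: [553.1, 82.1, 59.4]
eef_rot: [179.9, -0.0, 87.3]
contact_force: [0.0, -0.0, 1.6]
grip_width: 52.5
grip_force: 42.8
```

>>> play_rows(rows=[[[0,0,0,0,0,0,1],[0,0,0,0,0,0,1],[0,0,0,0,0,0,1],[0,0,-0.5,0,0,0,1],[0,0,-1,0,0,0,1],[0,0,-1,0,0,0,1],[-0.3,-0.1,-0.5,0,0,0,1],[0,0,0,0,0,0,1]]])

```text
time_s: 8.48
eef_pos: [548.3, 67.0, 211.4]
eef_rot: [179.7, -0.0, 87.3]
contact_force: [0.6, 0.6, -0.4]
grip_width: 85.7
grip_force: 0.0
```

```bash
python3 - <<'E'
from h import *
st()
rows([443,-301.5,215],87.4,8)
E
```

```text
8.47 [548.3  67.  211.4] [179.7  -0.   87.3] [ 7.  20.   5.8 75.5 -0.  99.7] [ 0.6  0.6 -0.4] 85.7 0.0
[-0.933, -0.219, -0.009, 0.0, 0.0, -0.002]
[-0.933, -0.219, -0.009, 0.0, 0.0, -0.002]
[-0.933, -0.22, -0.009, 0.0, 0.0, -0.002]
[-0.932, -0.22, -0.009, 0.0, 0.0, -0.002]
[-0.932, -0.22, -0.009, 0.0, 0.0, -0.002]
[-0.932, -0.22, -0.009, 0.0, 0.0, -0.002]
[-0.932, -0.221, -0.009, 0.0, 0.0, -0.002]
[-0.932, -0.221, -0.009, 0.0, 0.0, -0.002]
```

>>> play_rows(rows=[[[-0.93,-0.22,0,0,0,0,1],[-0.93,-0.22,0,0,0,0,1],[-0.93,-0.22,0,0,0,0,1],[-0.93,-0.22,0,0,0,0,1],[-0.93,-0.22,0,0,0,0,1],[-0.93,-0.22,0,0,0,0,1],[-0.93,-0.22,0,0,0,0,1],[-0.93,-0.22,0,0,0,0,1]]])

```text
time_s: 9.48
eef_pos: [440.8, -300.9, 206.9]
eef_rot: [-179.9, -0.1, 87.4]
contact_force: [1.3, -0.1, 0.1]
grip_width: 85.5
grip_force: 0.0
```

>>> play_rows(rows=[[[0,0,0,0,0,0,1]]])

```text
time_s: 9.6
eef_pos: [440.3, -302.3, 206.7]
eef_rot: [-179.9, -0.1, 87.1]
contact_force: [0.7, 0.4, -0.1]
grip_width: 85.5
grip_force: 0.0
```

```bash
python3 - <<'E'
from h import *
d=snap('wrist','w3'); st()
print(proj(d,(442,-301,101)))
g=cv2.cvtColor(d['color'],cv2.COLOR_BGR2GRAY);u,v=map(int,proj(d,(442,-301,101)))
m=((g<60)).astype(np.uint8)[v-60:v+60,u-60:u+60]
n,l,s,c=cv2.connectedComponentsWithStats(m)
for i in range(1,n):
    if s[i,4]>300: print(s[i],c[i]+[u-60,v-60], atz(d,*(c[i]+[u-60,v-60]),101))
E
```

```text
9.65 [ 440.7 -300.7  206.9] [-179.9   -0.1   87.2] [-34.3  18.4   2.9  74.7   0.   58.5] [-0.5  1.7 -0.1] 85.2 0.0
(np.float64(319.6428446545491), np.float64(236.2401787619356))
[  29   17   58   70 3048] [316.4 226.9] [ 440.1 -294.4  101. ]
```

>>> play_rows(rows=[[[0,0,0.9,0,0,0,1],[0,0,0.9,0,0,0,1],[0,0,0.8,0,0,0,1],[0,0,0.6,0,0,0,1],[0,0,0.1,0,0,0,1],[0,0,0,0,0,0,0.3],[0,0,0,0,0,0,0.3],[0,0,0,0,0,0,0.3]]], force=40)

```text
time_s: 10.65
eef_pos: [442.4, -300.6, 45.6]
eef_rot: [179.9, 0.1, 87.3]
contact_force: [-2.7, 0.6, 6.2]
grip_width: 50.6
grip_force: 41.2
```

>>> play_rows(rows=[[[0,0,-0.8,0,0,0,0.3],[0,0,-0.9,0,0,0,0.3],[0,0,-0.9,0,0,0,0.3],[0.3,0.2,-0.5,0,0,0,0.3],[0.8,0.4,0,0,0,0,0.3],[0.8,0.4,0,0,0,0,0.3],[0.8,0.4,0,0,0,0,0.3],[0,0,0,0,0,0,0.3]]])

```text
time_s: 11.65
eef_pos: [519.3, -165.9, 199.0]
eef_rot: [179.9, -0.0, 87.6]
contact_force: [-0.1, -0.1, -2.3]
grip_width: 50.5
grip_force: 43.0
```

```bash
python3 - <<'E'
from h import *
st()
rows([547,-63,202],87.4,3)
E
```

```text
11.65 [ 519.3 -165.9  199. ] [179.9  -0.   87.6] [-17.7  19.7   3.6  73.8   0.1  74.6] [-0.1 -0.1 -2.3] 50.5 43.0
[0.693, 0.156, -0.02, 0.0, 0.0, 0.007]
[0.693, 0.155, -0.02, 0.0, 0.0, 0.007]
[0.693, 0.154, -0.02, 0.0, 0.0, 0.007]
```

>>> play_rows(rows=[[[0.69,0.16,-0.02,0,0,0,0.3],[0.69,0.16,-0.02,0,0,0,0.3],[0.69,0.15,-0.02,0,0,0,0.3],[0,0,0.6,0,0,0,0.3],[0,0,0.8,0,0,0,0.3],[0,0,0.8,0,0,0,0.3],[0,0,0.5,0,0,0,0.3],[0,0,0,0,0,0,0.3]]])

```text
time_s: 12.65
eef_pos: [543.8, -66.9, 64.7]
eef_rot: [-179.7, -0.0, 87.3]
contact_force: [-0.3, -1.0, -1.9]
grip_width: 50.6
grip_force: 42.9
```

>>> play_rows(rows=[[[0,0,0.14,0,0,0,0.3],[0,0,0.1,0,0,0,0.3],[0,0,0,0,0,0,0.3]]])

```text
time_s: 13.02
eef_pos: [546.4, -66.4, 55.2]
eef_rot: [180.0, 0.0, 87.3]
contact_force: [0.6, 0.2, -3.4]
grip_width: 50.7
grip_force: 43.0
```

>>> play_rows(rows=[[[0,0,0.06,0,0,0,0.3],[0,0,0,0,0,0,0.3]]])

```text
time_s: 13.28
eef_pos: [546.2, -66.3, 51.8]
eef_rot: [-180.0, 0.0, 87.3]
contact_force: [0.2, 0.9, -2.3]
grip_width: 50.9
grip_force: 43.0
```

>>> play_rows(rows=[[[0,0,0,0,0,0,1],[0,0,0,0,0,0,1],[0,0,0,0,0,0,1],[0,0,-0.5,0,0,0,1],[0,0,-1,0,0,0,1],[0,0,-1,0,0,0,1],[0,-0.3,-1,0,0,0,1],[0,0,-1,0,0,0,1]]])

```text
time_s: 14.28
eef_pos: [530.5, -65.6, 279.2]
eef_rot: [179.9, 0.0, 87.3]
contact_force: [0.8, -0.4, 0.9]
grip_width: 85.1
grip_force: 0.0
```

```bash
python3 - <<'E'
from h import *
st(); d=snap('wrist','w4'); b=snap('side','s4')
for z in(290,292,294): print(proj(b,(663,5,z)), proj(b,(665.2,54.6,z)),proj(b,(660.7,-45.4,z)))
X=np.zeros((480,800,3),np.uint8);X[:,:320]=d['color'][:,160:480]; X[:,320:]=cv2.resize(b['color'][150:330,220:400],(480,480),interpolation=cv2.INTER_CUBIC); cv2.imwrite('pics/c5.png',X)
rows([655,5,345],87.4,4)
E
```

```text
14.28 [530.5 -65.6 279.2] [179.9   0.   87.3] [-7.  16.9 11.6 84.6 -0.  85.6] [ 0.8 -0.4  0.9] 85.1 0.0
(np.float64(285.36904858762495), np.float64(184.1431860943946)) (np.float64(278.9544227731908), np.float64(195.62459628562192)) (np.float64(291.5747184145467), np.float64(173.08437065254975))
(np.float64(285.32633462490867), np.float64(183.43250628734546)) (np.float64(278.90461771581613), np.float64(194.9052315641534)) (np.float64(291.5385617073941), np.float64(172.38258486611818))
(np.float64(285.2835436934169), np.float64(182.72054586498984)) (np.float64(278.85472047219537), np.float64(194.18453534069033)) (np.float64(291.5023415529907), np.float64(171.6795675964504))
[0.383, 0.587, -0.305, 0.0, 0.0, -0.002]
[0.382, 0.587, -0.305, 0.0, 0.0, -0.002]
[0.382, 0.587, -0.305, 0.0, 0.0, -0.002]
[0.382, 0.587, -0.305, 0.0, 0.0, -0.002]
```

View pics/c5.png

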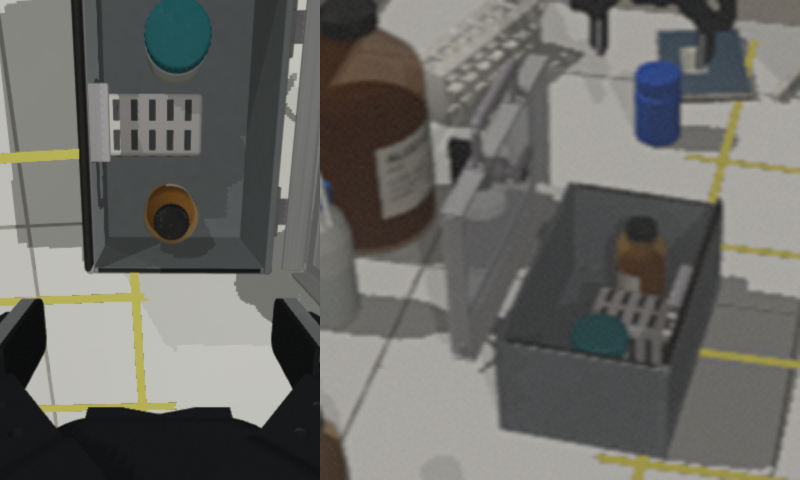

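Pot (teal) and bottle both stand upright in their bays, one on each side of the cassette. The lid is upright, with its bar where I predicted.

>>> play_rows(rows=[[[0.38,0.3,-0.7,0,0,0,1],[0.38,0.5,-0.7,0,0,0,1],[0.38,0.6,0,0,0,0,0.6],[0.3,0.6,0,0,0,0,0.6],[0,0.4,0,0,0,0,0.6],[0,0,0,0,0,0,0.6]]])

```text
time_s: 15.12
eef_pos: [655.4, 1.0, 344.7]
eef_rot: [-179.9, 0.0, 87.4]
contact_force: [-0.3, 0.9, 0.4]
grip_width: 51.4
grip_force: 0.0
```

```bash
python3 - <<'E'
from h import *
st(); d=snap('wrist','w5')
print(proj(d,(663,5,292)), proj(d,(665.2,54.6,292)),proj(d,(660.7,-45.4,292)))
cv2.imwrite('pics/c6.png',d['color'])
E
```

```text
15.12 [655.4   1.  344.7] [-179.9    0.    87.4] [  0.1  34.3  48.2 104.   -0.   92.7] [-0.3  0.9  0.4] 51.4 0.0
(np.float64(330.32783657534355), np.float64(255.5440406954608)) (np.float64(330.9533706768983), np.float64(162.23338703253484)) (np.float64(329.65755654413516), np.float64(338.8790045379694))
```

View pics/c6.png

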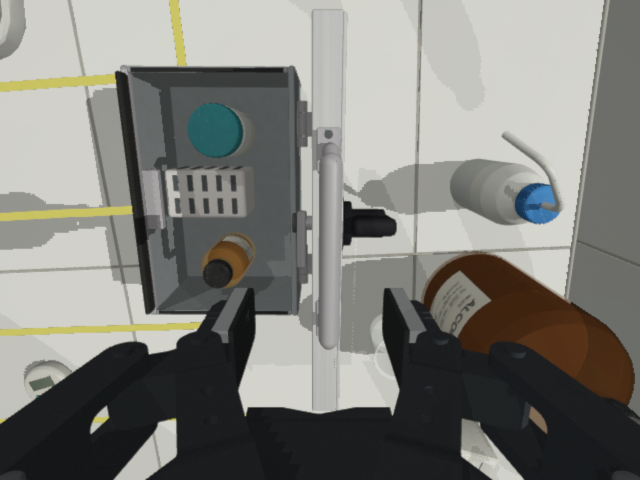

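The bar appears at column 331, rows 147 to 348, matching my prediction of column 330. Gripping it.

>>> play_rows(rows=[[[0.05,0.15,0.4,0,0,0,0.6],[0,0,0.5,0,0,0,0.6],[0,0,0.5,0,0,0,0.6],[0,0,0,0,0,0,0.6],[0,0,0,0,0,0,0],[0,0,0,0,0,0,0],[0,0,0,0,0,0,0],[0,0,0,0,0,0,0]]], force=35)

```text
time_s: 16.18
eef_pos: [662.8, 2.8, 278.7]
eef_rot: [179.8, -0.0, 87.3]
contact_force: [0.1, -0.9, 5.4]
grip_width: 10.8
grip_force: 34.4
```

```bash
cat >> h.py <<'E'
def lidpath(f0,f1,n,a0,a1,y,dz=0,x0=551.,off=(0,0),start=None):
    s=readout.state(); B=Ro.from_euler('z',-2.6,degrees=True)
    P=s['eef_pos'];Q=Ro.from_euler('xyz',s['eef_rot'],degrees=True)
    for i in range(1,n+1):
        f=f0+(f1-f0)*i/n;a=np.radians(a0+(a1-a0)*i/n)
        b=np.array([86-208*np.cos(f)+26*np.sin(f),y,84+208*np.sin(f)+26*np.cos(f)])+19*np.array([np.sin(a),0,-np.cos(a)])
        b=B.apply(b)+[551+off[0],10,off[1]]
        q=Ro.from_euler('z',-2.6,degrees=True)*Ro.from_euler('y',-a)*Ro.from_euler('xyz',[180,0,90],degrees=True)
        t=Q.inv().apply(b-P)/50; r=(Q.inv()*q).as_rotvec(degrees=True)/10
        print(np.round(np.r_[t,r],2).tolist(),'phi %.2f'%f, b); P,Q=b,q
E
python3 - <<'E'
from h import *
st()
lidpath(1.57,0.97,7,0,12,-4)
E
```

```text
16.18 [662.8   2.8 278.7] [179.8  -0.   87.3] [ 0.2 33.3 36.7 93.1 -0.  92.9] [ 0.1 -0.9  5.4] 10.8 34.4
[-0.04, -0.35, 0.08, -0.15, -0.0, -0.01] phi 1.48 [645.2   1.7 274.5]
[-0.0, -0.35, -0.01, -0.17, 0.0, 0.0] phi 1.40 [627.8   2.5 274.4]
[-0.0, -0.35, 0.01, -0.17, 0.0, 0.0] phi 1.31 [610.5   3.3 272.8]
[0.0, -0.35, 0.03, -0.17, 0.0, 0.0] phi 1.23 [593.4   4.1 269.7]
[-0.0, -0.34, 0.05, -0.17, 0.0, 0.0] phi 1.14 [576.7   4.8 265.2]
[-0.0, -0.34, 0.07, -0.17, 0.0, -0.0] phi 1.06 [560.4   5.6 259.1]
[-0.0, -0.34, 0.09, -0.17, -0.0, -0.0] phi 0.97 [544.6   6.3 251.7]
```

>>> play_rows(rows=[[[0,-0.35,-0.03,-0.15,0,0,0],[0,-0.35,0,-0.17,0,0,0],[0,-0.35,0.01,-0.17,0,0,0],[0,-0.35,0.03,-0.17,0,0,0],[0,-0.34,0.05,-0.17,0,0,0],[0,-0.34,0.07,-0.17,0,0,0]]])

```text
time_s: 16.92
eef_pos: [560.6, 7.9, 264.7]
eef_rot: [169.7, -0.0, 87.4]
contact_force: [-2.3, 0.6, 8.6]
grip_width: 10.9
grip_force: 36.2
```

```bash
python3 - <<'E'
from h import *
st()
s=readout.state();Q=Ro.from_euler('xyz',s['eef_rot'],degrees=True);g=s['eef_pos']-Q.apply([0,0,1])*13.3
g=Ro.from_euler('z',2.6,degrees=True).apply(g-[551,10,0]);dx,dz=86-g[0],g[2]-84
f=np.arctan2(dz,dx)-np.arctan2(26,208);print('bar',g,'phi',f,'r',np.hypot(dx,dz))
lidpath(f,0.35,8,10,20,-4)
E
```

```text
16.93 [560.6   7.9 264.7] [169.7  -0.   87.4] [ 1.2 11.8  1.8 69.6 -0.6 93.8] [-2.3  0.6  8.6] 10.9 36.2
bar [  7.3  -1.6 277.8] phi 1.0608258518125304 r 209.15232395605585
[-0.05, -0.36, 0.2, -0.09, -0.0, -0.01] phi 0.97 [544.8   6.3 251.8]
[-0.0, -0.34, 0.12, -0.13, 0.0, 0.0] phi 0.88 [529.    7.  242.7]
[-0.0, -0.34, 0.14, -0.13, 0.0, -0.0] phi 0.79 [514.2   7.7 232.1]
[0.0, -0.33, 0.16, -0.12, 0.0, 0.0] phi 0.71 [500.3   8.3 220.3]
[-0.0, -0.31, 0.19, -0.13, 0.0, -0.0] phi 0.62 [487.5   8.9 207.2]
[-0.0, -0.3, 0.21, -0.12, 0.0, 0.0] phi 0.53 [476.    9.4 193.1]
[-0.0, -0.29, 0.23, -0.13, 0.0, -0.0] phi 0.44 [465.8   9.9 177.9]
[-0.0, -0.27, 0.25, -0.12, -0.0, 0.0] phi 0.35 [456.9  10.3 161.9]
```

>>> play_rows(rows=[[[0,-0.35,0.09,-0.1,0,0,0],[0,-0.34,0.12,-0.13,0,0,0],[0,-0.34,0.14,-0.13,0,0,0],[0,-0.33,0.16,-0.12,0,0,0],[0,-0.31,0.19,-0.13,0,0,0],[0,-0.3,0.21,-0.12,0,0,0],[0,-0.29,0.23,-0.13,0,0,0]]])

```text
time_s: 17.8
eef_pos: [464.6, 12.6, 182.2]
eef_rot: [161.2, -0.1, 87.4]
contact_force: [5.1, 0.8, -3.8]
grip_width: 10.3
grip_force: 35.0
```

```bash
cat >> h.py <<'E'
def phi():
    s=readout.state();Q=Ro.from_euler('xyz',s['eef_rot'],degrees=True);g=s['eef_pos']-Q.apply([0,0,1])*13.3
    g=Ro.from_euler('z',2.6,degrees=True).apply(g-[551,10,0]);dx,dz=86-g[0],g[2]-84
    f=np.arctan2(dz,dx)-np.arctan2(26,208);print('bar',g,'phi',f,'r',np.hypot(dx,dz)); return f
E
python3 - <<'E'
from h import *
st(); f=phi()
lidpath(f,0.07,5,19,25,-3)
E
```

```text
17.8 [464.6  12.6 182.2] [161.2  -0.1  87.4] [  2.6  -2.2 -28.8  44.6  -1.6  95. ] [ 5.1  0.8 -3.8] 10.3 35.0
bar [-90.8  -1.3 194.8] phi 0.4354269775363143 r 208.59734126899838
[-0.03, -0.23, 0.3, -0.14, -0.01, -0.0] phi 0.36 [458.2  11.2 164.2]
[-0.0, -0.21, 0.21, -0.12, -0.0, 0.0] phi 0.29 [452.   11.5 150.6]
[0.0, -0.2, 0.22, -0.12, 0.0, 0.0] phi 0.22 [446.7  11.7 136.5]
[-0.0, -0.19, 0.23, -0.12, -0.0, 0.0] phi 0.14 [442.5  11.9 122. ]
[-0.0, -0.18, 0.24, -0.12, 0.0, -0.0] phi 0.07 [439.3  12.1 107.3]
```

>>> play_rows(rows=[[[0,-0.23,0.2,-0.13,0,0,0],[0,-0.21,0.21,-0.12,0,0,0],[0,-0.2,0.22,-0.12,0,0,0],[0,-0.19,0.23,-0.12,0,0,0],[0,-0.1,0.12,-0.06,0,0,0],[0,0,0,0,0,0,0]]])

```text
time_s: 18.55
eef_pos: [439.4, 13.8, 120.0]
eef_rot: [155.7, -0.1, 87.4]
contact_force: [6.1, 1.1, -5.0]
grip_width: 10.4
grip_force: 34.8
```

```bash
python3 - <<'E'
from h import *
st(); f=phi()
lidpath(f,0.07,2,25,25,-3)
E
```

```text
18.55 [439.4  13.8 120. ] [155.7  -0.1  87.4] [  3.5  -3.8 -43.5  26.2  -2.5  95.6] [ 6.1  1.1 -5. ] 10.4 34.8
bar [-117.2   -1.3  132.2] phi 0.10833676011050089 r 208.80556489500276
[-0.04, -0.06, 0.17, -0.07, -0.01, -0.0] phi 0.09 [440.1  12.  111.2]
[-0.0, -0.05, 0.06, 0.0, 0.0, 0.0] phi 0.07 [439.3  12.1 107.3]
```

Phi is about 0.108. I'll lower the last bit onto the seal.

>>> play_rows(rows=[[[0,-0.05,0.06,0,0,0,0],[0,-0.05,0.06,0,0,0,0],[0,0,0,0,0,0,0]]])

```text
time_s: 18.92
eef_pos: [437.7, 13.9, 113.0]
eef_rot: [155.7, -0.1, 87.4]
contact_force: [7.0, 2.5, -3.4]
grip_width: 10.4
grip_force: 34.9
```

```bash
python3 - <<'E'
from h import *
st(); f=phi()
E
```

```text
18.93 [437.7  13.9 113. ] [155.7  -0.1  87.4] [  3.5  -3.3 -44.4  24.7  -2.5  95.6] [ 7.   2.5 -3.4] 10.4 34.9
bar [-118.8   -1.3  125.2] phi 0.07400158535579959 r 208.88569192813435
```

>>> play_rows(rows=[[[0,0,0,0,0,0,0.3],[0,0,0,0,0,0,0.3],[0,0,-0.4,0,0,0,0.3],[0,0,-0.9,0,0,0,0.3],[0,0,-0.9,0,0,0,0.3],[0,0,-0.2,0.81,0,0,0.3],[0,0,0,0.81,0,0,0.3],[0,0,0,0.81,0,0,0.5]]])

```text
time_s: 19.92
eef_pos: [386.5, 15.6, 222.4]
eef_rot: [-179.6, 0.0, 87.3]
contact_force: [1.3, 0.5, -0.4]
grip_width: 42.0
grip_force: 0.0
```

```bash
python3 - <<'E'
from h import *
st()
rows([517.8,11.5,235],-2.6,9)
E
```

```text
19.93 [386.5  15.6 222.4] [-179.6    0.    87.3] [  2.3   1.5 -15.5  73.4   0.   94.9] [ 1.3  0.5 -0.4] 42.0 0.0
[0.005, 0.292, -0.028, 0.0, 0.0, 0.999]
[0.055, 0.287, -0.028, 0.0, 0.0, 0.999]
[0.104, 0.273, -0.028, 0.0, 0.0, 0.999]
[0.15, 0.25, -0.028, 0.0, 0.0, 0.999]
[0.191, 0.221, -0.028, 0.0, 0.0, 0.999]
[0.226, 0.184, -0.028, 0.0, 0.0, 0.999]
[0.255, 0.142, -0.028, 0.0, 0.0, 0.999]
[0.276, 0.096, -0.028, 0.0, 0.0, 0.999]
[0.288, 0.046, -0.028, 0.0, 0.0, 0.999]
```

>>> play_rows(rows=[[[0,0.29,-0.03,0,0,1,0.5],[0.05,0.29,-0.03,0,0,1,0.5],[0.1,0.27,-0.03,0,0,1,0.5],[0.15,0.25,-0.03,0,0,1,0.5],[0.19,0.22,-0.03,0,0,1,0.5],[0.23,0.18,-0.03,0,0,1,0.5],[0.25,0.14,-0.03,0,0,1,0.5],[0.28,0.1,-0.03,0,0,1,0.5]]])

```text
time_s: 20.92
eef_pos: [503.0, 11.3, 232.4]
eef_rot: [-180.0, 0.3, 7.0]
contact_force: [0.2, 0.6, 0.0]
grip_width: 42.7
grip_force: 0.0
```

>>> play_rows(rows=[[[0.29,0.05,-0.03,0,0,1,0.5],[0,0,0,0,0,0,0.5]]])

```text
time_s: 21.18
eef_pos: [517.6, -7.7, 233.7]
eef_rot: [-179.2, 0.3, -1.3]
contact_force: [-0.2, 0.5, 0.0]
grip_width: 43.1
grip_force: 0.0
```

```bash
python3 - <<'E'
from h import *
st(); d=snap('wrist','w6'); cv2.imwrite('pics/c7.png',d['color'])
B=Ro.from_euler('z',-2.6,degrees=True)
for dx in(-28,0,28): print(dx,proj(d,B.apply([-33.2+dx,0,165])+[551,10,0]))
E
```

```text
21.18 [517.6  -7.7 233.7] [-179.2    0.3   -1.3] [ -1.3  16.    3.6  77.9   0.8 179.9] [-0.2  0.5  0. ] 43.1 0.0
-28 (np.float64(286.7473906560468), np.float64(300.1363208400246))
0 (np.float64(286.7664281646294), np.float64(256.2738224820161))
28 (np.float64(286.7868005240172), np.float64(209.33582235897293))
```

View pics/c7.png

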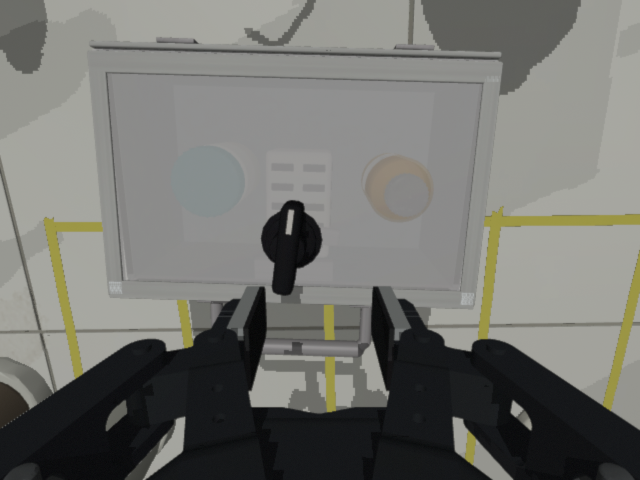

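The lid is closed on its seal. The wing knob runs from (294,203) to (284,292), about 7° clockwise, with its collar centre at (291,240). Joint 6 has reached +180°, and turning clockwise needs more, so I'll use the opposite grasp, a half turn back.

```bash
python3 - <<'E'
from h import *
d=np.load('pics/w6.npz')
print(atz(d,289,248,165),atz(d,291,240,137),'bar pred vs', atz(d,265,348,124.5),atz(d,358,350,124.5))
print('frame corners z~',atz(d,92,43,124),atz(d,500,53,124))
E
```

```text
[522.9  10.  165. ] [520.   11.3 137. ] bar pred vs [432.6  35.6 124.5] [429.9 -34.3 124.5]
frame corners z~ [643.1 128.6 124. ] [ 631.3 -119.   124. ]
```

>>> play_rows(rows=[[[0,0,0,0,0,-1,0.5],[0,0,0,0,0,-1,0.5],[0,0,0,0,0,-1,0.5],[0,0,0,0,0,-1,0.5],[0,0,0,0,0,-1,0.5],[0,0,0,0,0,-1,0.5],[0,0,0,0,0,-1,0.5],[0,0,0,0,0,-1,0.5]]])

```text
time_s: 22.22
eef_pos: [516.5, -6.2, 234.3]
eef_rot: [-179.6, -0.8, 79.2]
contact_force: [0.4, 0.1, 0.5]
grip_width: 42.7
grip_force: 0.0
```

>>> play_rows(rows=[[[0,0,0,0,0,-1,0.5],[0,0,0,0,0,-1,0.5],[0,0,0,0,0,-1,0.5],[0,0,0,0,0,-1,0.5],[0,0,0,0,0,-1,0.5],[0,0,0,0,0,-1,0.5],[0,0,0,0,0,-1,0.5],[0,0,0,0,0,-1,0.5]]])

```text
time_s: 23.22
eef_pos: [516.5, -6.2, 234.2]
eef_rot: [179.3, -0.6, 159.2]
contact_force: [0.2, -0.2, -0.1]
grip_width: 42.6
grip_force: 0.0
```

```bash
python3 - <<'E'
from h import *
st()
rows([520,10.5,215],170.4,3)
E
```

```text
23.23 [516.5  -6.2 234.2] [179.3  -0.6 159.2] [-1.2 15.8  3.4 77.9  0.8 19.6] [ 0.2 -0.2 -0.1] 42.6 0.0
[0.018, 0.112, 0.128, 0.0, 0.0, -0.373]
[0.01, 0.113, 0.128, 0.0, 0.0, -0.373]
[0.003, 0.113, 0.128, 0.0, 0.0, -0.373]
```

```bash
cat >> h.py <<'E'
def goto(p,yaw,n):
    s=readout.state();Q=Ro.from_euler('xyz',s['eef_rot'],degrees=True);q=Ro.from_euler('xyz',[180,0,yaw],degrees=True)
    r=(Q.inv()*q).as_rotvec()/n; d=(np.array(p)-s['eef_pos'])/n
    for i in range(n):
        print(np.round(np.r_[Q.inv().apply(d)/50,np.degrees(r)/10],3).tolist()); Q=Q*Ro.from_rotvec(r)
E
python3 - <<'E'
from h import *
goto([521,10.8,200],170.4,3)
E
```

```text
[0.01, 0.114, 0.23, 0.024, -0.016, -0.374]
[0.003, 0.115, 0.229, 0.024, -0.016, -0.374]
[-0.004, 0.116, 0.229, 0.024, -0.016, -0.374]
```

>>> play_rows(rows=[[[0.01,0.11,0.23,0.02,-0.02,-0.37,0.5],[0,0.12,0.23,0.02,-0.02,-0.37,0.5],[0,0.12,0.23,0.02,-0.02,-0.37,0.5],[0,0,0,0,0,0,0.5]]])

```text
time_s: 23.72
eef_pos: [520.7, 11.2, 199.1]
eef_rot: [179.9, 0.0, 170.0]
contact_force: [0.1, 0.3, 0.8]
grip_width: 42.9
grip_force: 0.0
```

```bash
python3 - <<'E'
from h import *
st(); d=snap('wrist','w7')
for p in [(521,10.8,165),(521,10.8,137)]: print(proj(d,p))
g=cv2.cvtColor(d['color'],cv2.COLOR_BGR2GRAY);u,v=map(int,proj(d,(521,10.8,150)))
W=85;m=(g<45).astype(np.uint8)[v-W:v+W,u-W:u+W]
n,l,s,c=cv2.connectedComponentsWithStats(m)
for i in range(1,n):
    if s[i,4]>300: print(s[i],c[i]+[u-W,v-W])
print('\n'.join(''.join('#' if k else '.' for k in r[::3]) for r in m[::6]))
goto([521,10.8,142],170.4,3)
E
```

```text
23.73 [520.7  11.2 199.1] [179.9   0.  170. ] [ 1.2 17.  -0.2 72.7  0.1 11.2] [0.1 0.3 0.8] 42.9 0.0
(np.float64(317.919743770617), np.float64(274.3180904992354))
(np.float64(317.9342319444252), np.float64(257.0640270382551))
[  53   28   69  113 4398] [319.1 253.5]
[   0  108   34   62 1129] [253.3 325. ]
[ 140  108   30   62 1076] [382.4 324.3]
.........................................................
.........................................................
.........................................................
.........................................................
.........................................................
..........................######.........................
..........................#######........................
......................###############....................
....................###################..................
...................#####################.................
..................######################.................
..................#######################................
..................#######################..............
[... 365 characters left out ...]
............########.............###.......
.##.....###...............###..###.............####......
##.....####...............###..###.............#####.....
#.....#####...............###...##.............#####.....
.....#######...............##...#..............######....
.....#######...................................#######...
....########...................................########..
##..#.#####....................................#######...
###########.....................................#########
##########......................................#########
[0.002, -0.002, 0.386, 0.003, 0.003, -0.016]
[0.002, -0.001, 0.386, 0.003, 0.003, -0.016]
[0.002, -0.001, 0.386, 0.003, 0.003, -0.016]
```

The wing is parallel to the pads. Averaging the two opposed views puts the knob axis at about (518.5, 11.3).

>>> play_rows(rows=[[[0.02,0,0.38,0,0,0,0.5],[0.02,0,0.38,0,0,0,0.5],[0,0,0.36,0,0,0,0.5],[0,0,0,0,0,0,0.5],[0,0,0,0,0,0,0],[0,0,0,0,0,0,0],[0,0,0,0,0,0,0],[0,0,0,0,0,0,0]]], force=25)

```text
time_s: 24.78
eef_pos: [521.4, 11.6, 145.1]
eef_rot: [179.8, 0.3, 170.0]
contact_force: [0.2, 4.4, 3.3]
grip_width: 12.2
grip_force: 30.2
```

```bash
python3 - <<'E'
from h import *
st(); print(readout.state()['torque'])
E
```

```text
24.77 [521.4  11.6 145.1] [179.8   0.3 170. ] [ 1.2 19.  -5.9 64.8  0.1 11.2] [0.2 4.4 3.3] 12.2 30.2
[ 0.7 -0.1  0.1]
```

>>> play_rows(rows=[[[0,0,0.03,0,0,0,0],[0,0,0.03,0,0,0,0],[0,0,0,0,0,0,0],[0,0,0,0,0,0,0]]])

```text
time_s: 25.28
eef_pos: [520.3, 11.6, 142.7]
eef_rot: [179.8, 0.2, 170.0]
contact_force: [-3.8, 5.8, 11.0]
grip_width: 12.3
grip_force: 31.2
```

>>> play_rows(rows=[[[0,0,0.02,0,0,0,0],[0,0,0,0,0,0,0]]])

```text
time_s: 25.52
eef_pos: [520.1, 11.7, 142.1]
eef_rot: [179.8, 0.2, 170.0]
contact_force: [-6.2, 5.0, 13.5]
grip_width: 12.0
grip_force: 31.7
```

>>> play_rows(rows=[[[0.03,0.02,0.01,0,0,0,0],[0,0,0.01,0,0,0,0],[0,0,0,0,0,0,0]]])

```text
time_s: 25.9
eef_pos: [519.8, 11.8, 141.6]
eef_rot: [179.9, 0.4, 169.9]
contact_force: [-4.3, 1.6, 14.3]
grip_width: 12.1
grip_force: 31.7
```

>>> play_rows(rows=[[[0.02,0.01,0.02,0,0,0,0],[0.02,0,0.02,0,0,0,0],[0,0,0,0,0,0,0]]])

```text
time_s: 26.28
eef_pos: [519.0, 11.9, 140.2]
eef_rot: [179.9, 0.5, 169.9]
contact_force: [-2.1, -0.6, 14.8]
grip_width: 12.4
grip_force: 32.0
```

>>> play_rows(rows=[[[0.01,0,0.02,0,0,0,0],[0,0,0.01,0,0,0,0],[0,0,0,0,0,0,0]]])

```text
time_s: 26.65
eef_pos: [518.6, 12.0, 139.2]
eef_rot: [179.9, 0.6, 169.9]
contact_force: [-4.2, -0.2, 17.5]
grip_width: 12.1
grip_force: 32.4
```

>>> play_rows(rows=[[[0,0,0,0,0,0.5,0],[0,0,0,0,0,0.5,0],[0,0,0,0,0,0.5,0],[0,0,0,0,0,0.5,0]]])

```text
time_s: 27.15
eef_pos: [518.2, 11.0, 139.1]
eef_rot: [179.9, 0.5, 149.7]
contact_force: [-4.1, -3.0, 17.1]
grip_width: 12.1
grip_force: 32.4
```

```bash
python3 - <<'E'
from h import *
st(); print(readout.state()['torque'])
E
```

```text
27.15 [518.2  11.  139.1] [179.9   0.5 149.7] [ 1.3 18.8 -7.1 63.6 -0.2 31.6] [-4.1 -3.  17.1] 12.1 32.4
[-0.7  0.9  0. ]
```

>>> play_rows(rows=[[[0,0,0,0,0,0.4,0],[0,0,0,0,0,0.4,0],[0,0,0,0,0,0.4,0]]])

```text
time_s: 27.52
eef_pos: [517.6, 10.6, 138.7]
eef_rot: [179.9, 0.5, 137.7]
contact_force: [-5.1, -3.8, 16.3]
grip_width: 12.1
grip_force: 32.7
```

```bash
python3 - <<'E'
from h import *
st(); print(readout.state()['torque'])
E
```

```text
27.52 [517.6  10.6 138.7] [179.9   0.5 137.7] [ 1.3 18.8 -7.1 63.6 -0.2 43.6] [-5.1 -3.8 16.3] 12.1 32.7
[-1.2  1.   0.1]
```

>>> play_rows(rows=[[[0,0,0,0,0,0.5,0],[0,0,0,0,0,0.5,0],[0,0,0,0,0,0.5,0],[0,0,0,0,0,0.5,0]]])

```text
time_s: 28.02
eef_pos: [516.6, 10.1, 138.3]
eef_rot: [179.9, 0.4, 117.7]
contact_force: [-5.6, -5.1, 17.1]
grip_width: 12.3
grip_force: 33.0
```

```bash
python3 - <<'E'
from h import *
st(); print(readout.state()['torque'])
E
```

```text
28.02 [516.6  10.1 138.3] [179.9   0.4 117.7] [ 1.3 18.8 -7.2 63.7 -0.3 63.6] [-5.6 -5.1 17.1] 12.3 33.0
[-1.4  1.5 -0. ]
```

>>> play_rows(rows=[[[0,0,0,0,0,0.5,0],[0,0,0,0,0,0.5,0],[0,0,0,0,0,0.5,0],[0,0,0,0,0,0.5,0],[0,0,0,0,0,0.5,0],[0,0,0,0,0,0,0]]])

```text
time_s: 28.78
eef_pos: [515.3, 10.1, 137.7]
eef_rot: [179.9, 0.3, 92.8]
contact_force: [-7.7, -4.2, 18.0]
grip_width: 12.7
grip_force: 33.0
```

```bash
python3 - <<'E'
from h import *
st(); print(readout.state()['torque'])
E
```

```text
28.77 [515.3  10.1 137.7] [179.9   0.3  92.8] [ 1.3 18.9 -7.2 63.8 -0.3 88.5] [-7.7 -4.2 18. ] 12.7 33.0
[-1.3  1.9 -0. ]
```

>>> play_rows(rows=[[[0,0,-0.06,0,0,0,0],[0,0,0,0,0,0,0],[0,0,0,0,0,0,0.5],[0,0,0,0,0,0,0.5],[0,0,0,0,0,0,0.5],[0,0,-0.4,0,0,0,0.5],[0,0,-0.9,0,0,0,0.5],[0,0,-0.9,0,0,0,0.5]]])

```text
time_s: 29.78
eef_pos: [516.1, 12.9, 249.2]
eef_rot: [179.9, -0.1, 92.9]
contact_force: [-0.7, -0.3, -0.7]
grip_width: 42.6
grip_force: 0.0
```

>>> play_rows(rows=[[[0,-0.8,-0.2,0,0,0,0.5],[0,-0.8,0,0,0,0,0.5],[0,0,0,0,0,0,0.5],[0,0,0,0,0,0,0.5]]])

```text
time_s: 30.28
eef_pos: [437.2, 8.8, 258.5]
eef_rot: [179.7, -0.1, 92.9]
contact_force: [-0.1, -0.4, 0.9]
grip_width: 42.2
grip_force: 0.0
```

```bash
python3 - <<'E'
from h import *
st(); d=snap('wrist','w8'); b=snap('side','s8'); B=Ro.from_euler('z',-2.6,degrees=True)
# residual of lid bar/knob: compare lid pose by edges: bar projection at locked vs rest
for f in(.03,.07):
  for y in(-50,0,50):
    q=B.apply([86-208*np.cos(f)+26*np.sin(f),y,84+208*np.sin(f)+26*np.cos(f)])+[551,10,0]; print(f,y,proj(d,q),proj(b,q))
u,v=map(int,proj(d,(518,11,150)));print(u,v)
g=cv2.cvtColor(d['color'],cv2.COLOR_BGR2GRAY)
m=(g<45)[v-75:v+75,u-90:u+90];print('\n'.join(''.join('#' if k else '.' for k in r[::3]) for r in m[::6]))
E
```

```text
30.27 [437.2   8.8 258.5] [179.7  -0.1  92.9] [ 1.1  5.8 -5.4 78.5  0.1 88.2] [-0.1 -0.4  0.9] 42.2 0.0
0.03 -50 (np.float64(301.6680883749283), np.float64(277.81928039025854)) (np.float64(382.4742274896277), np.float64(243.1184518895638))
0.03 0 (np.float64(307.16729262995136), np.float64(217.04033231813992)) (np.float64(378.898986187293), np.float64(255.4158568466851))
0.03 50 (np.float64(313.1838725037862), np.float64(150.5431849554917)) (np.float64(375.13659451893284), np.float64(268.35698446313745))
0.07 -50 (np.float64(303.1257408269185), np.float64(281.76698456807895)) (np.float64(382.0782242473426), np.float64(240.48731351898445))
0.07 0 (np.float64(308.84623734019635), np.float64(219.46863813661798)) (np.float64(378.48083566887055), np.float64(252.75870448543782))
0.07 50 (np.float64(315.120727430231), np.float64(151.13709446686013)) (np.float64(374.69448804689983), np.float64(265.6746714405116))
433 239
............................................................
............................................................
...................................................
[... 651 characters left out ...]
#####........................
..#.................###############.........................
..#.....................##########..........................
..#......................######..#..........................
.........................######..#..........................
.#........................####..............................
.#..........................##..#...........................
............................................................
..........###...............................................
#.........###...............................................
#.........####.....###......................................
#.........#####.....####....................................
```

>>> play_rows(rows=[[[0.12,-0.16,0,0,0,0,0],[0,0,0.8,0,0,0,0],[0,0,0.8,0,0,0,0],[0,0,0.7,0,0,0,0],[0,0,0,0,0,0,0],[0,0,0.15,0,0,0,0],[0,0,0,0,0,0,0]]])

```text
time_s: 31.25
eef_pos: [429.6, 14.6, 136.6]
eef_rot: [179.7, -0.1, 92.9]
contact_force: [-0.0, -0.0, -0.5]
grip_width: 0.3
grip_force: 0.0
```

>>> play_rows(rows=[[[0,0,0.1,0,0,0,0],[0,0,0.08,0,0,0,0],[0,0,0,0,0,0,0]]])

```text
time_s: 31.62
eef_pos: [428.6, 14.5, 126.6]
eef_rot: [179.8, -0.1, 92.9]
contact_force: [0.6, -0.3, 0.1]
grip_width: -0.0
grip_force: 0.0
```

>>> play_rows(rows=[[[0,0,0.03,0,0,0,0],[0,0,0,0,0,0,0]]])

```text
time_s: 31.88
eef_pos: [428.8, 14.5, 125.3]
eef_rot: [179.8, -0.1, 92.9]
contact_force: [-0.4, -0.1, -0.8]
grip_width: 0.1
grip_force: 0.0
```

>>> play_rows(rows=[[[0,0,0.03,0,0,0,0],[0,0,0.03,0,0,0,0],[0,0,0,0,0,0,0]]])

```text
time_s: 32.25
eef_pos: [428.9, 14.6, 122.4]
eef_rot: [179.8, -0.1, 92.9]
contact_force: [-0.3, 0.2, 0.6]
grip_width: 0.3
grip_force: 0.7
```

>>> play_rows(rows=[[[0,0,0.04,0,0,0,0],[0,0,0,0,0,0,0]]])

```text
time_s: 32.5
eef_pos: [428.7, 14.6, 120.7]
eef_rot: [179.8, -0.1, 92.9]
contact_force: [-1.7, -0.8, 4.6]
grip_width: 0.3
grip_force: 2.5
```

The fingertips touch the bar at z of about 121 to 122, where it would be about 130 if the lid were resting on the seal. The lid is latched at about 0.03 rad. Backing off and handing in.

>>> play_rows(rows=[[[0,0,-0.5,0,0,0,0],[0,0,-1,0,0,0,0],[0,-0.3,-1,0,0,0,0],[0,0,0,0,0,0,0],[0,0,0,0,0,0,0]]])

```text
time_s: 33.12
eef_pos: [413.2, 13.6, 244.7]
eef_rot: [179.8, -0.1, 92.9]
contact_force: [-0.2, -0.2, -0.4]
grip_width: -0.0
grip_force: 0.0
```

```bash
python3 - <<'E'
from h import *
st(); print(ticket.finish_job())
E
```

```text
33.12 [413.2  13.6 244.7] [179.8  -0.1  92.9] [  1.8   3.4 -10.1  76.3   0.1  88.9] [-0.2 -0.2 -0.4] -0.0 0.0
the job is handed in; nothing more can be done
None
```

The job is handed in at 33 s (no verdict was returned): pot in the left bay and bottle in the right, both upright when last seen; lid lowered under control and latched at about 0.03 rad by a touch check on the bar, knob turned to about 1.5 rad, arm clear.

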